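# Pack the ultrasonic probes into their foam tray

### The arm

A 6-joint arm with a two-finger parallel gripper is mounted at the origin on the work surface. World frame = base frame: x ahead of the robot, y to its left, z up, the work surface at z = 0. Lengths are in mm, angles in degrees, forces in N, time in s.
With the tool pointing down it reaches from about 300 to 850 mm from the base axis. Payload 4.2 kg.
Tool frame: the origin (TCP) lies at the very end of the fingers, on their centre line; the grasp point (between the pads) lies 19 mm behind it; z points along the fingers, y is the line along which they close (so a half turn about z gives the same grasp; the last joint's range is limited). The gripper opens to 91 mm and grips with 3 to 60 N. Pads are 32 mm wide; open, the fingers measure 118 mm over their backs; the gripper's body (76 mm by 178 mm) begins 60 mm behind the grasp point.
Start: joints at [76.089, 18.312, 89.639, -0, 72.044, -1.146], TCP at [127.054, 560.803, 213.976] pointing down, gripper open.
Joint ranges: [-177.97, 177.97], [-48.28, 115.42], [12.27, 149.76], [-77.06, 257.06], [2.81, 150.46], [-146.56, 146.56]. Speed limits (degrees/s): [147.25, 147.25, 180, 180, 180, 180].

### API

Orientations are given as [roll, pitch, yaw] about the fixed x, y, z axes, in that order (R = Rz(yaw) Ry(pitch) Rx(roll)).
In Python, from workcell import env, eyes gives the robot as it stands.
- The arm moves only by the tool send_rows, never from a script. Its argument "targets" is text: rows parted by semicolons, each of 7 numbers parted by spaces: the shift along the tool's x, y, z in m, then the turn, a rotation vector about the tool's x, y, z in degrees, then the opening in per cent of the stroke, from 0 (shut) to 100 (fully open). A call has 1 to 12 rows; each row is the pose to reach, as a shift and turn from the pose commanded when the call began, along the tool's axes at that moment; what a row does not reach only later rows make up. A row lasts 1/12 s, in which the tool goes at most 41.7 mm and 7.16 degrees, less where a joint would pass 70% of its speed; a pose out of reach is approached as far as the arm can. A call with a gripper value outside its range is refused whole. The fingers move at their own pace and stop on an object; "grip_force" is the grip in N (left out, the last holds). Time passes only in rows, so rows that repeat a pose let the fingers close. It gives the time, the measured TCP pose, the force, the opening and the grip force at its end, in the units of the state.
- env.state(): the state, without advancing time (a new reading comes with each control period).
- eyes.grab_frame(name): name is "side" or "top"; returns a dict with "image" (384x512x3 uint8, blue, green, red), "fovy" (degrees; the focal length in pixels is half the picture's height over the tangent of half this angle, whatever the lens; pixels are square), "cx", "cy" (the principal point, pixels), "D" ([k1, k2, p1, p2, k3] as OpenCV has them; the pictures are not rectified), "eye" and "attitude" of the camera in the world. Camera axes: x right, y up, looking along -z (the intrinsics and any distortion apply to the point x, -y, -z); pixel columns grow to the right and rows downward; lengths in mm; the calibration is good to about 2 mm. A picture is of the moment at which its call begins. There is no depth.
- env.job_done(): hands the job in; it is judged then, once.
The state is a dict: "time_s": time; "qpos": joint angles; "qvel": joint speeds; "effort": joint torques, N m; "ee_pos": TCP position; "ee_rot": TCP orientation; "force": force on the tool from outside, world axes, zero at the start; "torque": the same for the moment, N m; "gripper_width": finger opening in mm; "gripper_force": force on a finger pad.
Only numpy, scipy, OpenCV 4.12 (cv2) and the standard library are available. Lean on these libraries where they do the work, as an engineer would, in place of code of your own. Each camera call takes 0.05 s, during which the arm holds its last target. There are 200 camera calls.

### The job

The ultrasonic test is over: put the four probes away in the foam tray, each one upright and fully down in the pocket cut for it (large round, small round, long bar, wedge). The plain steel disc and bar without a cable jack are reference pieces, so leave them where they are. The probes are delicate: lower them in and let go, do not drop them.

Things in the scene. Friction and masses are not known exactly. Their poses are not given: they have to be found in the camera images.
- contact_large_centre (a point): Large contact probe: a plain steel cylinder 44 mm across and 26 mm high, standing upright on the 25 mm thick brown steel plate. A short brass cable jack, 14 mm wide at its nut and 14 mm tall, stands on it at the middle of the top. The point is on its axis, 13 mm above its underside; z up.
- contact_small_centre (a point): Small contact probe: the same but 30 mm across and 24 mm high, standing upright on the same plate. A short brass cable jack, 14 mm wide at its nut and 14 mm tall, stands on it at the middle of the top. The point is on its axis, 12 mm above its underside; z up.
- bar_probe_centre (a point): Bar-shaped probe: a steel block 64 mm long (x) by 22 mm wide (y) by 26 mm high, lying on the blue table. A short brass cable jack, 14 mm wide at its nut and 14 mm tall, stands on it on the long centre line, 12 mm from the middle towards +x. The point is the centre of the block, 13 mm above its underside; z up.
- angle_probe_centre (a point): Angle-beam probe: a brown plastic wedge 52 mm long (x), 30 mm wide (y, two flat upright sides) and 30 mm high, lying on the table. Its top is level from the -x end to 4 mm past the middle, then falls at 45 degrees to 8 mm at the +x end; a steel probe head 26 mm wide is screwed on that slope and, with its brass jack, overhangs the +x end by 12 mm and reaches 42 mm above the underside. The point is midway along the wedge, 15 mm above its underside; z up.
- ref_disc_centre (a point): Look-alike, does not belong in the tray: plain solid steel reference disc, 44 mm across and 26 mm high, flat top without any jack, on the brown plate. The point is its centre; z up.
- ref_bar_centre (a point): Look-alike, does not belong in the tray: plain solid steel reference bar, 64 mm (x) by 22 mm (y) by 26 mm high, flat top without any jack, three small holes drilled through its sides, on the table. The point is its centre; z up.
- pocket_large (a point): Large round pocket, 60 mm across, for the large contact probe. It is one of four equal black foam cells (92 x 72 mm, long side along x, their order shuffled) that lie two by two in one fixed low grey tray; the foam's flat top is 15 mm above the table, the tray's rim is level with it, and nothing stands higher. The pocket is 7 mm deep with a pale floor; this point is the centre of its floor, 8 mm above the table; z up.
- pocket_small (a point): Small round pocket, 46 mm across, for the small contact probe. It is one of four equal black foam cells (92 x 72 mm, long side along x, their order shuffled) that lie two by two in one fixed low grey tray; the foam's flat top is 15 mm above the table, the tray's rim is level with it, and nothing stands higher. The pocket is 7 mm deep with a pale floor; this point is the centre of its floor, 8 mm above the table; z up.
- pocket_bar (a point): Long narrow pocket, 80 mm (x) by 36 mm (y), for the bar-shaped probe. It is one of four equal black foam cells (92 x 72 mm, long side along x, their order shuffled) that lie two by two in one fixed low grey tray; the foam's flat top is 15 mm above the table, the tray's rim is level with it, and nothing stands higher. The pocket is 7 mm deep with a pale floor; this point is the centre of its floor, 8 mm above the table; z up.
- pocket_angle (a point): Short wide rectangular pocket, 66 mm (x) by 48 mm (y), for the angle-beam probe, either way round. It is one of four equal black foam cells (92 x 72 mm, long side along x, their order shuffled) that lie two by two in one fixed low grey tray; the foam's flat top is 15 mm above the table, the tray's rim is level with it, and nothing stands higher. The pocket is 7 mm deep with a pale floor; this point is the centre of its floor, 8 mm above the table; z up.
Not all that is in view belongs to the job. What is shaped like the part that bears contact_large_centre but blue is not meant.

How it is judged:
By the outcome, as a careful person would: the job done as asked, in the order asked, and still so for the second after the job is handed in, with the robot touching nothing.
It also fails if it takes over 115 s, if anything falls off the work surface, if the arm or the gripper's body presses on something with over 40 N, if the wrist force passes 120 N, or if a joint passes its speed limit or range.

## Working session

There is one attempt and no reset: what is moved stays moved. The work goes in short steps, Python scripts to look and compute and a tool call to move; the robot and the scene stay as the last step left them, time stands still between calls to the robot, and variables do not carry over. Pictures are saved under pics/ and viewed, at most 14 in all, crops included, and the job is handed in when it is done.

Besides the shell and the picture viewer there is one more tool, called in YAML: its name, and indented under it one key for each argument. send_rows: Moves the arm, as the interface text tells. Its arguments: {"type":"object","properties":{"targets":{"type":"string"},"grip_force":{"type":"number"}},"required":["targets"]}

```bash
mkdir -p pics; ls; python3 - <<'E'
from workcell import env, eyes
import cv2,json
for n in("top","side"):
    f=eyes.grab_frame(n); cv2.imwrite(f"pics/{n}0.png",f["image"]); print(n,{k:f[k] for k in f if k!="image"})
print(env.state())
E
```

```text
pics
top {'fovy': 43.7019584128748, 'cx': 259.4462923594575, 'cy': 202.06058648766316, 'D': array([-0.18736416,  0.        ,  0.        ,  0.        ,  0.        ]), 'eye': array([ 412.27465303,  -16.12749626, 1248.10670426]), 'attitude': array([  9.67068033,   1.51565113, -89.82570883])}
side {'fovy': 48.728227139601884, 'cx': 252.71412906883114, 'cy': 190.54944495339353, 'D': array([-0.03838154,  0.        ,  0.        ,  0.        ,  0.        ]), 'eye': array([373.32127324, 771.86511935, 621.18181626]), 'attitude': array([  55.61044113,   -0.28037967, -161.28521522])}
{'time_s': 0.1, 'qpos': array([ 7.60897664e+01,  1.83487906e+01,  8.96981040e+01, -5.62054431e-04,
        7.20410463e+01, -1.14639024e+00]), 'qvel': array([ 0.1084366 , -0.09344927, -0.09059447,  0.0288638 , -0.01943063,
       -0.00599271]), 'effort': array([ 1.86165322e-03, -4.13331771e+01, -2.32512510e+01,  7.28694373e-02,
        4.22290759e-02, -6.58059071e-05]), 'ee_pos': array([126.94178985, 560.3789995 , 213.20507018]), 'ee_rot': array([-1.79912066e+02, -1.22513338e-03,  1.67236329e+02]), 'force': array([ 0.63498701,  0.40848249, -0.51071792]), 'torque': array([-0.05286525,  0.01791029, -0.03746767]), 'gripper_force': 0.0, 'gripper_width': 91.06456949930848}
```

View pics/top0.png

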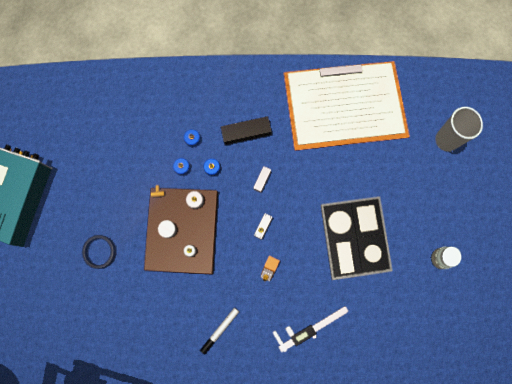

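View pics/side0.png

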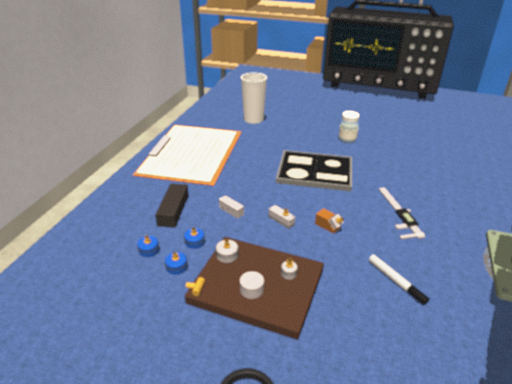

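Top view candidates:
- **Large probe:** (194,200) has a jack. The look-alikes are the plain disc at (167,229) and the blue ones at (192,137), (182,166) and (212,167).
- **Small probe:** (190,251).
- **Bar probe:** (263,226) has a jack. The plain bar at (262,179) is the reference piece.
- **Wedge:** (270,268).
- **Pockets:** large (340,222), angle (367,218), bar (345,257), small (373,253).

I'll check these choices in one crop and measure them.

```bash
cat > h.py <<'E'
import cv2, numpy as np
from scipy.spatial.transform import Rotation as Ro
def K(f):
    h=f["image"].shape[0]; F=h/2/np.tan(np.radians(f["fovy"]/2))
    return np.array([[F,0,f["cx"]],[0,F,f["cy"]],[0,0,1.]])
def R(f): return Ro.from_euler("xyz",f["attitude"],degrees=True).as_matrix()
def onplane(f,uv,z):
    n=cv2.undistortPoints(np.float64(uv).reshape(-1,1,2),K(f),f["D"]).reshape(-1,2)
    d=np.c_[n[:,0],-n[:,1],-np.ones(len(n))]@R(f).T
    e=f["eye"]; return e+d*((z-e[2])/d[:,2])[:,None]
def proj(f,P):
    c=(np.atleast_2d(P)-f["eye"])@R(f); c=c*[1,-1,-1]
    return cv2.projectPoints(c,np.zeros(3),np.zeros(3),K(f),f["D"])[0].reshape(-1,2)
def blobs(mask,box,amin=25):
    u0,v0,u1,v1=box; m=np.zeros_like(mask); m[v0:v1,u0:u1]=mask[v0:v1,u0:u1]
    return [c for c in cv2.findContours(m,cv2.RETR_EXTERNAL,cv2.CHAIN_APPROX_NONE)[0] if cv2.contourArea(c)>amin]
def rect(f,c,z):
    P=onplane(f,c.reshape(-1,2),z)[:,:2].astype(np.float32)
    (x,y),(w,h),a=cv2.minAreaRect(P)
    if w<h: w,h,a=h,w,a+90
    return [round(float(v),1) for v in(x,y,w,h,(a+90)%180-90)]
E
python3 - <<'E'
from h import *
from workcell import eyes
f=eyes.grab_frame("top"); im=f["image"]
cv2.imwrite("pics/crop1.png",cv2.resize(im[165:295,145:400],None,fx=3.1,fy=3.1,interpolation=cv2.INTER_CUBIC))
hsv=cv2.cvtColor(im,cv2.COLOR_BGR2HSV)
m=((hsv[...,1]<70)&(hsv[...,2]>130)).astype(np.uint8)*255
for c in blobs(m,(145,165,282,290)):print("steel",c.reshape(-1,2).mean(0).round(1),rect(f,c,26), "z51",rect(f,c,51)[:4])
for c in blobs(m,(320,195,395,282)):print("pocket",c.reshape(-1,2).mean(0).round(1),rect(f,c,8))
o=cv2.inRange(hsv,(5,120,120),(25,255,255))
for c in blobs(o,(145,165,290,290),10):print("orange",c.reshape(-1,2).mean(0).round(1),rect(f,c,30))
E
```

```text
steel [266.3 274. ] [434.5, -1.1, 26.0, 24.9, -26.5] z51 [434.0, -1.4, 25.5, 24.4]
steel [188.7 250.3] [494.4, 199.0, 28.8, 28.3, -89.5] z51 [492.7, 194.6, 28.2, 27.8]
steel [165.8 228.3] [551.2, 261.0, 45.3, 44.5, -89.7] z51 [548.4, 255.3, 44.4, 43.6]
steel [262.5 225.8] [559.0, 9.0, 64.7, 21.9, -26.4] z51 [556.0, 8.5, 63.4, 21.5]
steel [193.6 199. ] [628.9, 188.0, 42.6, 42.5, 90.0] z51 [624.5, 183.8, 41.7, 41.6]
steel [261.6 178.4] [683.7, 10.9, 66.2, 23.0, -24.5] z51 [678.1, 10.4, 64.9, 22.6]
pocket [355.9 237.5] [530.4, -235.5, 200.1, 159.0, 7.6]
orange [265.2 276.7] [428.5, 1.5, 12.5, 10.7, -45.0]
orange [271.3 263.7] [461.4, -14.0, 31.7, 28.3, -26.5]
orange [157.  192.1] [649.8, 286.4, 32.3, 26.9, -87.8]
```

View pics/crop1.png

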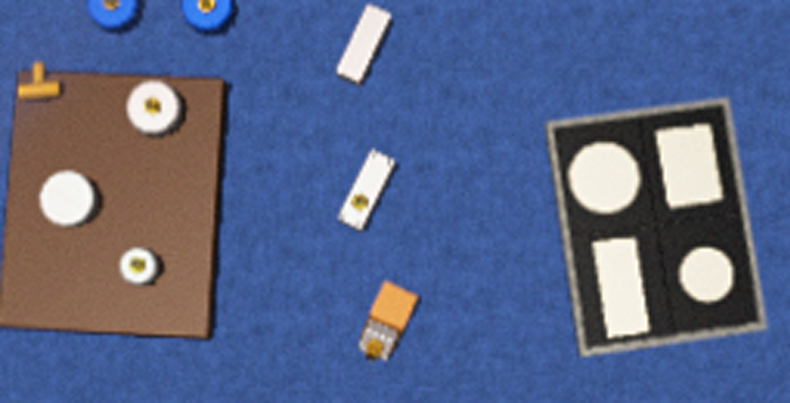

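The crop confirms the choices. The probes with jacks are large at crop (153,107), small at (138,266) and bar at (366,190). The wedge is at (390,315). The pockets are large at (604,178), angle at (689,165), bar at (620,287) and small at (706,274). Next I measure the pockets and start moving.

```bash
cat >> h.py <<'E'
def rel(p,yaw,P,Y):
    "tool-frame shift (m) and turn about tool z (deg) from commanded p,yaw to P,Y (tool down)"
    Rt=Ro.from_euler("xyz",[180,0,yaw],degrees=True).as_matrix()
    return (Rt.T@(np.array(P,float)-p)/1000).round(4), round((yaw-Y+180)%360-180,1)
E
python3 - <<'E'
from h import *
from workcell import eyes
f=eyes.grab_frame("top"); im=f["image"]
g=cv2.cvtColor(im,cv2.COLOR_BGR2GRAY)
m=(g>185).astype(np.uint8)*255
for c in blobs(m,(320,195,395,282),40):print("pocket",c.reshape(-1,2).mean(0).round(1),rect(f,c,8), rect(f,c,15))
s=([127.054,560.803,213.976],167.236)
A=([624.5,183.8,150],167.236)
print(rel(*s,*A))
E
```

```text
pocket [372.5 253. ] [488.9, -277.0, 41.8, 39.6, -1.4] [488.5, -275.5, 41.6, 39.4, -1.4]
pocket [344.9 257.2] [478.9, -204.4, 79.3, 34.7, 7.6] [478.6, -203.3, 78.8, 34.5, 7.6]
pocket [339.6 221.7] [571.8, -192.1, 55.5, 55.3, 89.8] [570.9, -191.1, 55.2, 55.0, 89.8]
pocket [366.9 218. ] [580.9, -265.0, 64.2, 46.3, 7.9] [579.9, -263.5, 63.8, 46.0, 7.9]
(array([-0.5684, -0.2578,  0.064 ]), 0.0)
```

send_rows:
  targets: "-0.45 -0.204 0 0 0 0 70;-0.45 -0.204 0 0 0 0 70;-0.45 -0.204 0 0 0 0 70;-0.45 -0.204 0 0 0 0 70;-0.45 -0.204 0 0 0 0 70;-0.45 -0.204 0 0 0 0 70;-0.45 -0.204 0 0 0 0 70;-0.45 -0.204 0 0 0 0 70;-0.45 -0.204 0 0 0 0 70;-0.45 -0.204 0 0 0 0 70;-0.45 -0.204 0 0 0 0 70;-0.45 -0.204 0 0 0 0 70"
  grip_force: 20

```text
time_s: 1.2
ee_pos: [522.7, 260.3, 213.8]
ee_rot: [-180.0, 0.0, 167.2]
force: [0.9, 1.7, 0.4]
gripper_width: 64.0
gripper_force: 0.0
```

send_rows:
  targets: "-0.118 -0.054 0.064 0 0 0 70;-0.118 -0.054 0.064 0 0 0 70;-0.118 -0.054 0.064 0 0 0 70;-0.118 -0.054 0.064 0 0 0 70;-0.118 -0.054 0.064 0 0 0 70;-0.118 -0.054 0.064 0 0 0 70;-0.118 -0.054 0.064 0 0 0 70"

```text
time_s: 1.78
ee_pos: [623.4, 184.6, 150.6]
ee_rot: [180.0, -0.0, 167.3]
force: [-0.5, 0.9, 0.5]
gripper_width: 63.8
gripper_force: 0.0
```

```bash
python3 - <<'E'
from workcell import env,eyes
from h import *
s=env.state(); print(s["time_s"],s["ee_pos"],s["ee_rot"])
f=eyes.grab_frame("side"); cv2.imwrite("pics/s1.png",cv2.resize(f["image"][170:340,110:360],None,fx=3,fy=3))
print(proj(f,[[624.5,183.8,51],[624.5,183.8,65],[492.8,194.9,49],[559,9,26]]).round(1))
E
```

```text
1.7833 [623.37469774 184.64436471 150.57008498] [ 1.79951226e+02 -1.65598579e-02  1.67263538e+02]
[[226.7 245.6]
 [226.5 240.3]
 [289.  265.2]
 [281.2 212. ]]
```

View pics/s1.png

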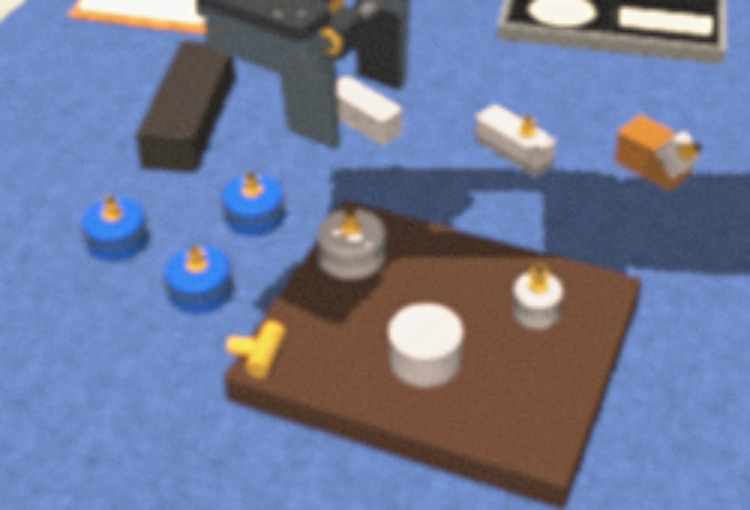

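send_rows:
  targets: "0 0 0.04 0 0 0 70;0 0 0.08 0 0 0 70;0 0 0.1 0 0 0 70;0 0 0.115 0 0 0 70;0 0 0.115 0 0 0 70;0 0 0.115 0 0 0 30;0 0 0.115 0 0 0 30;0 0 0.115 0 0 0 30;0 0 0.115 0 0 0 30;0 0 0.115 0 0 0 30;0 0 0.115 0 0 0 30;0 0 0.115 0 0 0 30"

```text
time_s: 2.83
ee_pos: [625.1, 184.5, 37.1]
ee_rot: [179.9, 0.2, 167.2]
force: [-0.4, 0.1, 6.9]
gripper_width: 42.8
gripper_force: 20.0
```

send_rows:
  targets: "0 0 -0.01 0 0 0 30;0 0 -0.03 0 0 0 30;0 0 -0.06 0 0 0 30;0 0 -0.085 0 0 0 30"
  grip_force: 25

```text
time_s: 3.17
ee_pos: [623.7, 183.3, 121.4]
ee_rot: [-180.0, -0.0, 167.2]
force: [-0.2, -0.1, -1.1]
gripper_width: 42.9
gripper_force: 25.0
```

send_rows:
  targets: "-0.002 -0.02 0 0 0 0 30;-0.004 -0.05 0 0 0 0 30;-0.007 -0.085 0 0 0 0 30;-0.01 -0.12 0 0 0 0 30;-0.013 -0.155 0 0 0 0 30;-0.016 -0.19 0 0 0 0 30;-0.019 -0.225 0 0 0 0 30;-0.022 -0.26 0 0 0 0 30;-0.025 -0.295 0 0 0 0 30;-0.028 -0.33 0 0 0 0 30;-0.03 -0.36 0 0 0 0 30;-0.032 -0.378 0 0 0 0 30"

```text
time_s: 4.17
ee_pos: [570.6, -195.4, 120.4]
ee_rot: [-179.9, -0.0, 167.1]
force: [0.0, -0.3, -1.6]
gripper_width: 43.3
gripper_force: 25.0
```

send_rows:
  targets: "0 0 0 0 0 0 30;0 0 0.03 0 0 0 30;0 0 0.05 0 0 0 30;0 0 0.06 0 0 0 30;0 0 0.06 0 0 0 30;0 0 0.06 0 0 0 30"

```text
time_s: 4.67
ee_pos: [571.9, -191.5, 60.1]
ee_rot: [180.0, -0.0, 167.3]
force: [0.1, -0.3, -2.2]
gripper_width: 43.2
gripper_force: 25.0
```

```bash
python3 - <<'E'
from workcell import env,eyes
from h import *
s=env.state(); print(s["time_s"],s["ee_pos"],s["force"],s["gripper_width"])
f=eyes.grab_frame("side"); cv2.imwrite("pics/s2.png",cv2.resize(f["image"][70:240,200:450],None,fx=3,fy=3))
E
```

```text
4.6667 [ 571.88112476 -191.47986416   60.07580881] [ 0.07374642 -0.28072993 -2.20502895] 43.23889830033706
```

View pics/s2.png

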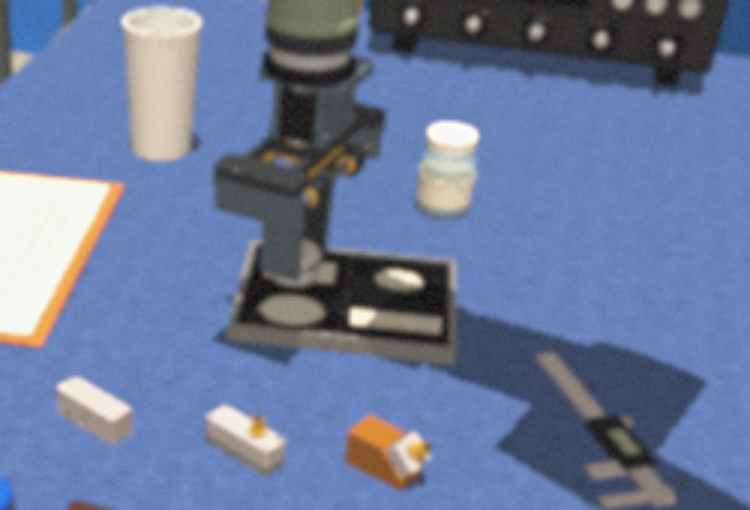

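send_rows:
  targets: "0 0 0.02 0 0 0 30;0 0 0.03 0 0 0 30;0 0 0.034 0 0 0 30;0 0 0.036 0 0 0 30;0 0 0.038 0 0 0 30;0 0 0.039 0 0 0 30;0 0 0.039 0 0 0 30;0 0 0.039 0 0 0 30"

```text
time_s: 5.38
ee_pos: [572.0, -192.2, 21.4]
ee_rot: [-180.0, 0.0, 167.2]
force: [0.8, -1.1, -1.7]
gripper_width: 43.0
gripper_force: 25.0
```

send_rows:
  targets: "0 0 0.001 0 0 0 30;0 0 0.001 0 0 0 30;0 0 0.002 0 0 0 30;0 0 0.002 0 0 0 30;0 0 0.002 0 0 0 30"

```text
time_s: 5.8
ee_pos: [572.0, -192.2, 20.1]
ee_rot: [-180.0, 0.1, 167.2]
force: [-2.2, 0.0, 5.3]
gripper_width: 43.2
gripper_force: 25.0
```

send_rows:
  targets: "0 0 0 0 0 0 52;0 0 0 0 0 0 55;0 0 0 0 0 0 58;0 0 0 0 0 0 65;0 0 0 0 0 0 65;0 0 0 0 0 0 65;0 0 0 0 0 0 65;0 0 -0.03 0 0 0 65;0 0 -0.07 0 0 0 65;0 0 -0.11 0 0 0 65;0 0 -0.13 0 0 0 65"

```text
time_s: 6.72
ee_pos: [573.7, -192.8, 153.8]
ee_rot: [-180.0, 0.4, 167.2]
force: [0.1, -0.3, -0.1]
gripper_width: 59.3
gripper_force: 0.0
```

```bash
python3 - <<'E'
from h import *
# cmd pose after release ~ z149 ; from large pocket to small probe, then to pocket
p=[571.8,-192.1,149];Y=167.236
print(rel(p,Y,[492.8,194.9,149],Y), rel([492.8,194.9,149],Y,[488.9,-277,149],Y))
# small pocket -> bar, bar->pocket; pocket->wedge, wedge->pocket
print(rel([488.9,-277,149],Y,[559,9,149],153.6), rel([559,9,149],153.6,[478.9,-204.4,149],187.6))
print(rel([478.9,-204.4,149],187.6,[451.6,-9.1,149],153.5), rel([451.6,-9.1,149],153.5,[580.9,-265,149],187.7))
E
```

```text
(array([0.1625, 0.36  , 0.    ]), 0.0) (array([-0.1005, -0.4611, -0.    ]), 0.0)
(array([-0.0052,  0.2944,  0.    ]), 13.6) (array([-0.0231, -0.2268, -0.    ]), -34.0)
(array([0.0012, 0.1972, 0.    ]), 34.1) (array([-0.2299, -0.1713, -0.    ]), -34.2)
```

send_rows:
  targets: "0.01 0.022 0 0 0 0 55;0.025 0.055 0 0 0 0 55;0.04 0.09 0 0 0 0 55;0.056 0.125 0 0 0 0 55;0.072 0.16 0 0 0 0 55;0.088 0.195 0 0 0 0 55;0.104 0.23 0 0 0 0 55;0.12 0.265 0 0 0 0 55;0.135 0.3 0 0 0 0 55;0.15 0.333 0 0 0 0 55;0.1625 0.36 0 0 0 0 55;0.1625 0.36 0 0 0 0 55"

```text
time_s: 7.72
ee_pos: [491.6, 199.6, 149.0]
ee_rot: [179.9, -0.0, 167.5]
force: [0.5, 0.0, -0.4]
gripper_width: 50.6
gripper_force: 0.0
```

```bash
python3 - <<'E'
from workcell import env,eyes
from h import *
s=env.state(); print(s["time_s"],s["ee_pos"])
f=eyes.grab_frame("side"); cv2.imwrite("pics/s3.png",cv2.resize(f["image"][130:330,180:380],None,fx=2.9,fy=2.9))
E
```

```text
7.7167 [491.63319174 199.60287798 149.02171633]
```

View pics/s3.png

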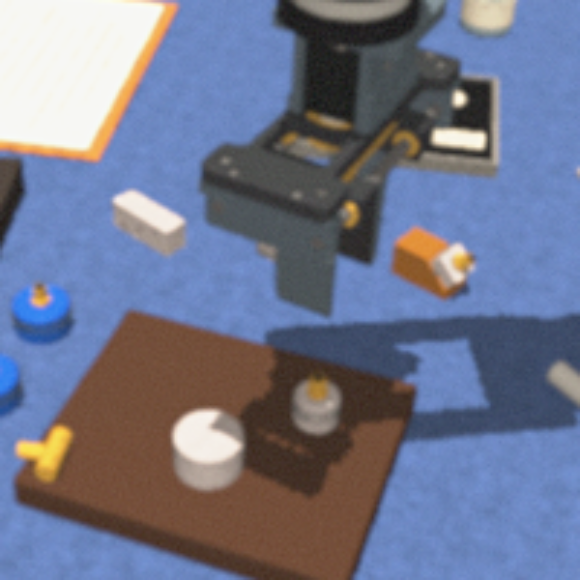

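The small probe stands undisturbed at crop (317,405), and the plain disc is at (208,448), clear of the finger line. I'm descending on it now.

send_rows:
  targets: "0 0 0.03 0 0 0 55;0 0 0.06 0 0 0 55;0 0 0.09 0 0 0 55;0 0 0.105 0 0 0 55;0 0 0.114 0 0 0 55;0 0 0.114 0 0 0 55;0 0 0.114 0 0 0 20;0 0 0.114 0 0 0 20;0 0 0.114 0 0 0 20;0 0 0.114 0 0 0 20;0 0 0.114 0 0 0 20;0 0 0.114 0 0 0 20"
  grip_force: 20

```text
time_s: 8.77
ee_pos: [493.7, 195.2, 36.2]
ee_rot: [179.9, 0.1, 167.2]
force: [0.4, -1.2, 5.0]
gripper_width: 29.2
gripper_force: 20.0
```

send_rows:
  targets: "0 0 0 0 0 0 20;0 0 -0.01 0 0 0 20;0 0 -0.03 0 0 0 20;0 0 -0.06 0 0 0 20;0 0 -0.085 0 0 0 20;0 0 -0.085 0 0 0 20"

```text
time_s: 9.27
ee_pos: [495.7, 196.2, 125.3]
ee_rot: [179.7, 0.5, 167.2]
force: [0.5, 0.0, -0.6]
gripper_width: 29.1
gripper_force: 20.0
```

send_rows:
  targets: "-0.004 -0.02 0 0 0 0 20;-0.01 -0.05 0 0 0 0 20;-0.018 -0.085 0 0 0 0 20;-0.026 -0.12 0 0 0 0 20;-0.034 -0.155 0 0 0 0 20;-0.042 -0.19 0 0 0 0 20;-0.05 -0.225 0 0 0 0 20;-0.057 -0.26 0 0 0 0 20;-0.065 -0.295 0 0 0 0 20;-0.072 -0.33 0 0 0 0 20;-0.08 -0.365 0 0 0 0 20;-0.087 -0.4 0 0 0 0 20"

```text
time_s: 10.27
ee_pos: [488.5, -215.8, 119.6]
ee_rot: [180.0, -0.0, 167.2]
force: [0.8, 0.3, 0.1]
gripper_width: 28.9
gripper_force: 20.0
```

send_rows:
  targets: "-0.007 -0.03 0 0 0 0 20;-0.0115 -0.05 0 0 0 0 20;-0.0135 -0.061 0 0 0 0 20;-0.0135 -0.061 0.03 0 0 0 20;-0.0135 -0.061 0.05 0 0 0 20;-0.0135 -0.061 0.06 0 0 0 20;-0.0135 -0.061 0.06 0 0 0 20;-0.0135 -0.061 0.06 0 0 0 20"

```text
time_s: 10.93
ee_pos: [488.9, -276.2, 59.8]
ee_rot: [180.0, -0.0, 167.3]
force: [0.3, -0.4, -0.1]
gripper_width: 28.8
gripper_force: 20.0
```

```bash
python3 - <<'E'
from workcell import env,eyes
from h import *
s=env.state(); print(s["time_s"],s["ee_pos"],s["force"],s["gripper_width"])
f=eyes.grab_frame("side"); cv2.imwrite("pics/s4.png",cv2.resize(f["image"][70:240,200:450],None,fx=3,fy=3))
E
```

```text
10.9333 [ 488.94161816 -276.20693839   59.84962665] [ 0.34553117 -0.42199823 -0.07117996] 28.84760375633397
```

View pics/s4.png

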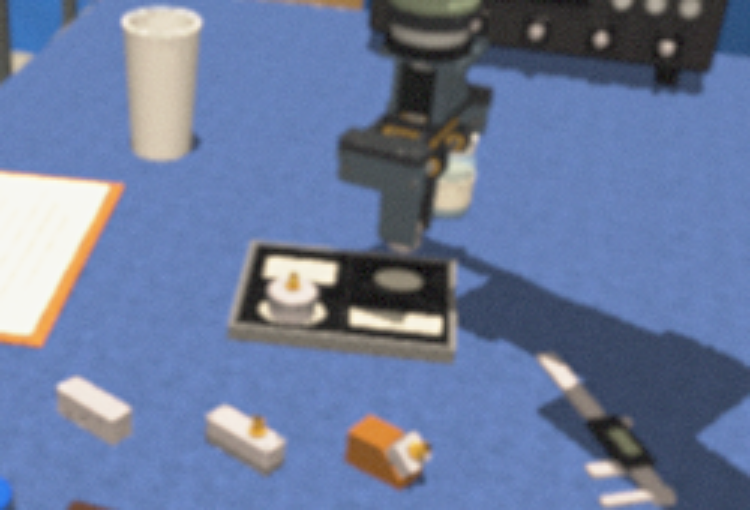

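The large probe sits upright in its pocket at crop (293,300). The small one is held above its pocket at (398,280), so I'm lowering it.

send_rows:
  targets: "0 0 0.02 0 0 0 20;0 0 0.03 0 0 0 20;0 0 0.034 0 0 0 20;0 0 0.036 0 0 0 20;0 0 0.038 0 0 0 20;0 0 0.039 0 0 0 20;0 0 0.04 0 0 0 20;0 0 0.04 0 0 0 20;0 0 0.04 0 0 0 20"

```text
time_s: 11.73
ee_pos: [489.1, -276.9, 20.2]
ee_rot: [-180.0, 0.0, 167.2]
force: [-0.2, 0.3, -0.4]
gripper_width: 29.4
gripper_force: 20.0
```

send_rows:
  targets: "0 0 0.001 0 0 0 20;0 0 0.001 0 0 0 20;0 0 0.002 0 0 0 20;0 0 0.002 0 0 0 20;0 0 0.002 0 0 0 20"

```text
time_s: 12.15
ee_pos: [489.2, -277.0, 19.2]
ee_rot: [-180.0, 0.1, 167.2]
force: [-1.1, 0.7, 8.2]
gripper_width: 29.2
gripper_force: 20.0
```

send_rows:
  targets: "0 0 0 0 0 0 36;0 0 0 0 0 0 40;0 0 0 0 0 0 44;0 0 0 0 0 0 50;0 0 0 0 0 0 50;0 0 0 0 0 0 50;0 0 0 0 0 0 50;0 0 -0.03 0 0 0 50;0 0 -0.07 0 0 0 50;0 0 -0.11 0 0 0 50;0 0 -0.13 0 0 0 50"

```text
time_s: 13.07
ee_pos: [490.7, -277.9, 152.6]
ee_rot: [-179.9, 0.4, 167.2]
force: [0.2, -0.5, 1.0]
gripper_width: 45.7
gripper_force: 0.0
```

send_rows:
  targets: "0 0.02 0 0 0 3 50;0 0.05 0 0 0 7 50;-0.001 0.085 0 0 0 11 50;-0.002 0.12 0 0 0 13.6 50;-0.002 0.155 0 0 0 13.6 50;-0.003 0.19 0 0 0 13.6 50;-0.004 0.225 0 0 0 13.6 50;-0.005 0.26 0 0 0 13.6 50;-0.005 0.285 0 0 0 13.6 50;-0.005 0.2945 0 0 0 13.6 50;-0.005 0.2945 0 0 0 13.6 50;-0.005 0.2945 0 0 0 13.6 50"

```text
time_s: 14.07
ee_pos: [558.6, 8.9, 147.8]
ee_rot: [-179.9, -0.0, 153.7]
force: [-1.1, 0.1, -0.7]
gripper_width: 45.3
gripper_force: 0.0
```

```bash
python3 - <<'E'
from workcell import env,eyes
from h import *
s=env.state(); print(s["time_s"],s["ee_pos"],s["ee_rot"],s["gripper_width"])
f=eyes.grab_frame("side"); cv2.imwrite("pics/s5.png",cv2.resize(f["image"][70:260,200:450],None,fx=3,fy=3))
E
```

```text
14.0667 [558.58972176   8.87534142 147.77221574] [-1.79947856e+02 -1.07143107e-02  1.53692387e+02] 45.304521342830775
```

View pics/s5.png

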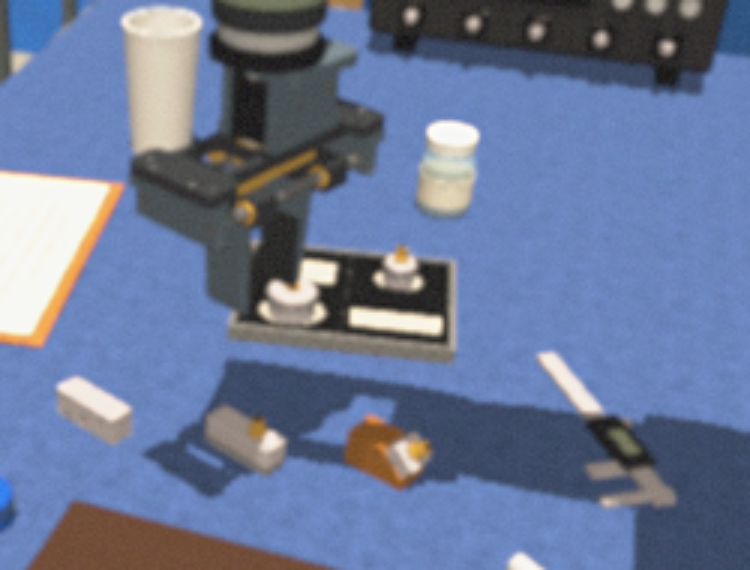

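The large probe at (293,300) and the small one at (399,272) are both upright in their pockets. The gripper is over the bar probe, which is at crop (245,437). Descending to grip it.

send_rows:
  targets: "0 0 0.03 0 0 0 50;0 0 0.07 0 0 0 50;0 0 0.1 0 0 0 50;0 0 0.125 0 0 0 50;0 0 0.136 0 0 0 50;0 0 0.137 0 0 0 50;0 0 0.137 0 0 0 12;0 0 0.137 0 0 0 12;0 0 0.137 0 0 0 12;0 0 0.137 0 0 0 12;0 0 0.137 0 0 0 12;0 0 0.137 0 0 0 12"
  grip_force: 20

```text
time_s: 15.12
ee_pos: [560.0, 9.1, 12.5]
ee_rot: [179.9, 0.2, 153.7]
force: [-1.4, -1.4, 6.6]
gripper_width: 21.8
gripper_force: 20.0
```

send_rows:
  targets: "0 0 0 0 0 0 12;0 0 -0.01 0 0 0 12;0 0 -0.03 0 0 0 12;0 0 -0.06 0 0 0 12;0 0 -0.09 0 0 0 12;0 0 -0.1 0 0 0 12;0 0 -0.1 0 0 0 12"

```text
time_s: 15.7
ee_pos: [560.7, 9.4, 114.1]
ee_rot: [179.8, 0.3, 153.6]
force: [0.9, -0.2, -2.2]
gripper_width: 22.0
gripper_force: 20.0
```

send_rows:
  targets: "-0.002 -0.02 0 0 0 -4 12;-0.005 -0.05 0 0 0 -9 12;-0.008 -0.08 0 0 0 -14 12;-0.011 -0.11 0 0 0 -19 12;-0.014 -0.14 0 0 0 -24 12;-0.017 -0.17 0 0 0 -29 12;-0.02 -0.2 0 0 0 -34 12;-0.022 -0.22 0 0 0 -34 12;-0.023 -0.227 0 0 0 -34 12;-0.023 -0.227 0.02 0 0 -34 12;-0.023 -0.227 0.045 0 0 -34 12;-0.023 -0.227 0.05 0 0 -34 12"

```text
time_s: 16.7
ee_pos: [475.5, -202.5, 56.7]
ee_rot: [179.7, -0.4, -172.4]
force: [-0.4, 0.4, -2.2]
gripper_width: 22.0
gripper_force: 20.0
```

send_rows:
  targets: "0 0 0 0 0 0 12;0 0 0 0 0 0 12"

```text
time_s: 16.87
ee_pos: [478.7, -203.8, 60.6]
ee_rot: [179.9, -0.1, -172.3]
force: [-0.5, -0.2, -1.0]
gripper_width: 21.9
gripper_force: 20.0
```

```bash
python3 - <<'E'
from workcell import env,eyes
from h import *
s=env.state(); print(s["time_s"],s["ee_pos"],s["ee_rot"],s["force"],s["gripper_width"])
f=eyes.grab_frame("side"); cv2.imwrite("pics/s6.png",cv2.resize(f["image"][110:210,250:400],None,fx=5,fy=5))
E
```

```text
16.8667 [ 478.65433617 -203.75854722   60.58853296] [ 1.79947627e+02 -5.70005522e-02 -1.72335936e+02] [-0.53237277 -0.24670103 -1.02691463] 21.910940692309453
```

View pics/s6.png

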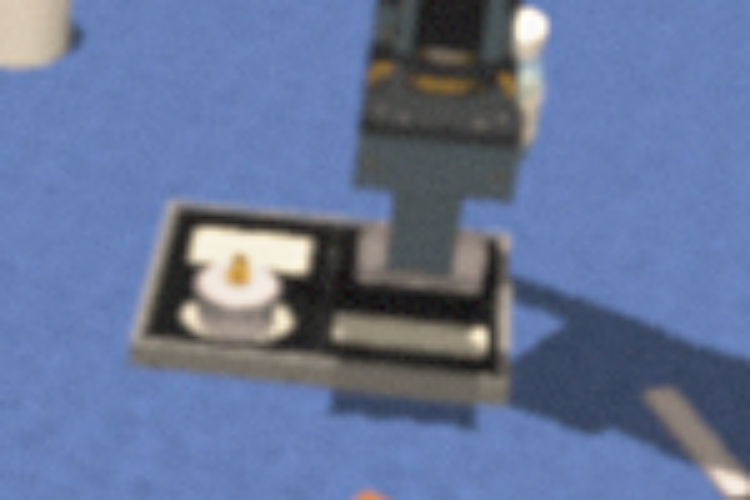

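The bar is level and lined up with its pocket at crop (410,335). Lowering.

send_rows:
  targets: "0 0 0.02 0 0 0 12;0 0 0.03 0 0 0 12;0 0 0.035 0 0 0 12;0 0 0.037 0 0 0 12;0 0 0.039 0 0 0 12;0 0 0.04 0 0 0 12;0 0 0.041 0 0 0 12;0 0 0.041 0 0 0 12;0 0 0.041 0 0 0 12"

```text
time_s: 17.67
ee_pos: [479.1, -204.5, 20.5]
ee_rot: [-180.0, 0.1, -172.4]
force: [-0.6, -0.4, 1.1]
gripper_width: 21.5
gripper_force: 20.0
```

send_rows:
  targets: "0 0 0.001 0 0 0 12;0 0 0.001 0 0 0 12;0 0 0.001 0 0 0 12;0 0 0.001 0 0 0 12"

```text
time_s: 18.0
ee_pos: [479.1, -204.5, 20.4]
ee_rot: [-180.0, 0.1, -172.4]
force: [-2.3, 0.9, 9.5]
gripper_width: 22.0
gripper_force: 20.0
```

send_rows:
  targets: "0 0 0 0 0 0 28;0 0 0 0 0 0 32;0 0 0 0 0 0 36;0 0 0 0 0 0 44;0 0 0 0 0 0 44;0 0 0 0 0 0 44;0 0 0 0 0 0 44;0 0 -0.03 0 0 0 44;0 0 -0.07 0 0 0 44;0 0 -0.11 0 0 0 44;0 0 -0.13 0 0 0 44"

```text
time_s: 18.92
ee_pos: [480.5, -205.2, 153.4]
ee_rot: [-179.8, 0.3, -172.4]
force: [0.4, 0.1, -0.2]
gripper_width: 40.4
gripper_force: 0.0
```

send_rows:
  targets: "0 0.02 0 0 0 5 55;0 0.05 0 0 0 10 55;0 0.08 0 0 0 15 55;0 0.11 0 0 0 20 55;0.001 0.14 0 0 0 25 55;0.001 0.17 0 0 0 30 55;0.001 0.19 0 0 0 34 55;0.001 0.197 0 0 0 34 55;0.001 0.197 0 0 0 34 55;0.001 0.197 0 0 0 34 55"

```text
time_s: 19.75
ee_pos: [451.7, -9.6, 149.0]
ee_rot: [-180.0, 0.0, 153.8]
force: [0.9, 0.4, -0.6]
gripper_width: 50.3
gripper_force: 0.0
```

```bash
python3 - <<'E'
from workcell import env,eyes
from h import *
s=env.state(); print(s["time_s"],s["ee_pos"],s["ee_rot"],s["gripper_width"])
f=eyes.grab_frame("side"); im=f["image"]
# second measure of wedge: top face of orange seen by the side camera, its outline projected at z=30 (far edges)
hsv=cv2.cvtColor(im,cv2.COLOR_BGR2HSV); o=cv2.inRange(hsv,(4,110,60),(22,255,255))
for c in blobs(o,(300,195,360,245),20): print(c.reshape(-1,2).mean(0),cv2.boundingRect(c))
print(proj(f,[[451.6-11*-.895,-9.1-11*.446,30],[451.6,-9.1,0]]))
cv2.imwrite("pics/s7.png",cv2.resize(im[110:260,230:400],None,fx=4.5,fy=4))
E
```

```text
19.75 [451.73943259  -9.57922026 148.98231473] [-1.79980320e+02  3.38812081e-02  1.53763904e+02] 50.26105854779381
[339.  219.5] (336, 217, 7, 6)
[326.23188406 221.23188406] (315, 209, 24, 23)
[[324.94630532 213.27155251]
 [327.43235955 225.60382582]]
```

View pics/s7.png

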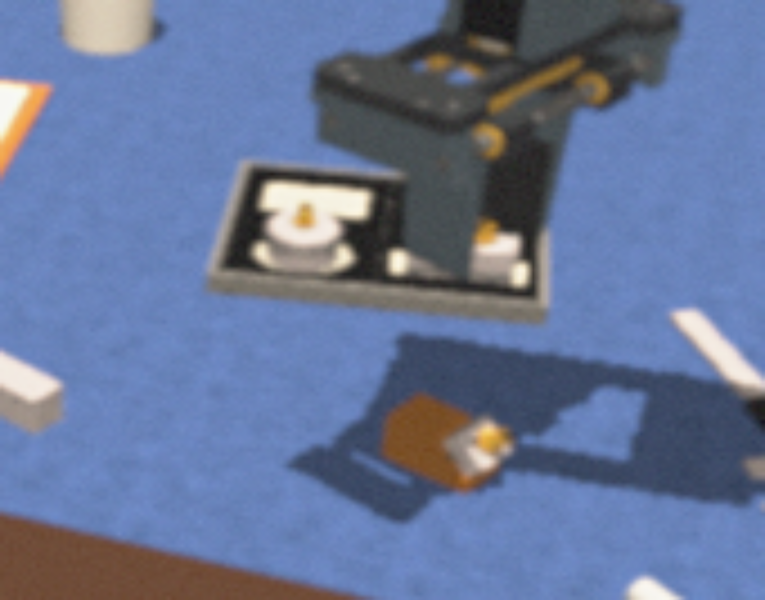

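The wedge's top face is at crop (425,413), which matches the prediction of (427,413). Gripping it across its flat sides.

send_rows:
  targets: "0 0 0.03 0 0 0 55;0 0 0.07 0 0 0 55;0 0 0.1 0 0 0 55;0 0 0.125 0 0 0 55;0 0 0.136 0 0 0 55;0 0 0.137 0 0 0 55;0 0 0.137 0 0 0 20;0 0 0.137 0 0 0 20;0 0 0.137 0 0 0 20;0 0 0.137 0 0 0 20;0 0 0.137 0 0 0 20;0 0 0.137 0 0 0 20"
  grip_force: 18

```text
time_s: 20.8
ee_pos: [452.6, -9.5, 13.0]
ee_rot: [180.0, 0.2, 153.7]
force: [0.4, -1.9, 5.8]
gripper_width: 29.8
gripper_force: 18.0
```

send_rows:
  targets: "0 0 0 0 0 0 20;0 0 -0.01 0 0 0 20;0 0 -0.03 0 0 0 20;0 0 -0.06 0 0 0 20;0 0 -0.09 0 0 0 20;0 0 -0.1 0 0 0 20;0 0 -0.1 0 0 0 20"

```text
time_s: 21.38
ee_pos: [453.2, -9.1, 114.6]
ee_rot: [179.8, 0.3, 153.6]
force: [0.1, -0.2, -2.2]
gripper_width: 29.9
gripper_force: 18.0
```

send_rows:
  targets: "-0.016 -0.012 0 0 0 -4 20;-0.04 -0.03 0 0 0 -9 20;-0.067 -0.05 0 0 0 -14 20;-0.094 -0.07 0 0 0 -19 20;-0.12 -0.09 0 0 0 -24 20;-0.148 -0.11 0 0 0 -29 20;-0.175 -0.13 0 0 0 -34.2 20;-0.2 -0.149 0 0 0 -34.2 20;-0.22 -0.164 0 0 0 -34.2 20;-0.23 -0.1715 0 0 0 -34.2 20;-0.23 -0.1715 0.025 0 0 -34.2 20;-0.23 -0.1715 0.042 0 0 -34.2 20"

```text
time_s: 22.38
ee_pos: [580.7, -264.9, 67.8]
ee_rot: [179.9, -0.1, -172.2]
force: [-0.3, 0.1, -1.6]
gripper_width: 29.8
gripper_force: 18.0
```

send_rows:
  targets: "0 0 0.005 0 0 0 20;0 0 0.01 0 0 0 20;0 0 0.01 0 0 0 20;0 0 0.01 0 0 0 20"

```text
time_s: 22.72
ee_pos: [581.6, -264.6, 60.4]
ee_rot: [-180.0, 0.0, -172.1]
force: [0.4, -0.3, -1.9]
gripper_width: 29.5
gripper_force: 18.0
```

```bash
python3 - <<'E'
from workcell import env,eyes
from h import *
s=env.state(); print(s["time_s"],s["ee_pos"],s["ee_rot"],s["force"],s["gripper_width"])
f=eyes.grab_frame("side"); cv2.imwrite("pics/s8.png",cv2.resize(f["image"][110:210,250:400],None,fx=5,fy=5))
E
```

```text
22.7167 [ 581.64327001 -264.63500939   60.37365062] [-1.79993288e+02  2.73864668e-02 -1.72131748e+02] [ 0.42340955 -0.31092683 -1.89324927] 29.509889276065138
```

View pics/s8.png

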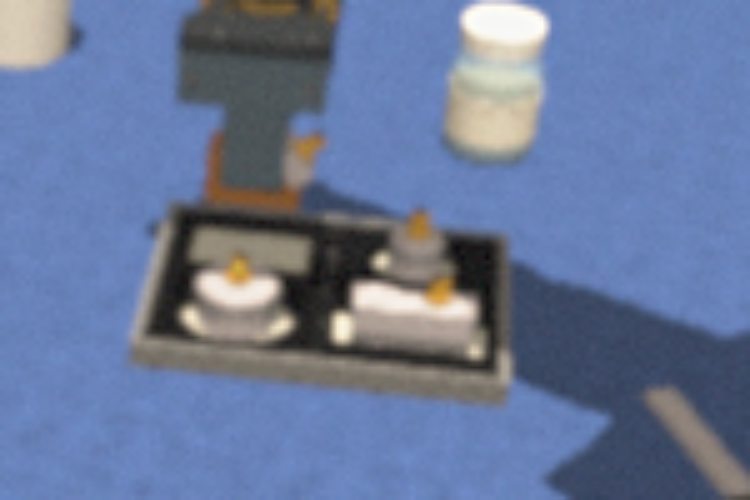

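The three placed probes stand upright in their pockets: large at (238,300), small at (418,255) and bar at (410,318). The wedge is level over its pocket at (250,252). Lowering it.

send_rows:
  targets: "0 0 0.02 0 0 0 20;0 0 0.03 0 0 0 20;0 0 0.035 0 0 0 20;0 0 0.037 0 0 0 20;0 0 0.038 0 0 0 20;0 0 0.039 0 0 0 20;0 0 0.039 0 0 0 20;0 0 0.039 0 0 0 20"

```text
time_s: 23.43
ee_pos: [581.7, -265.2, 21.4]
ee_rot: [-180.0, 0.0, -172.2]
force: [-0.7, 0.6, -1.2]
gripper_width: 29.9
gripper_force: 18.0
```

send_rows:
  targets: "0 0 0.001 0 0 0 20;0 0 0.001 0 0 0 20;0 0 0.001 0 0 0 20;0 0 0.001 0 0 0 20"

```text
time_s: 23.77
ee_pos: [581.8, -265.2, 21.1]
ee_rot: [-180.0, 0.1, -172.2]
force: [-2.3, -0.0, 6.0]
gripper_width: 30.1
gripper_force: 18.0
```

send_rows:
  targets: "0 0 0 0 0 0 36;0 0 0 0 0 0 40;0 0 0 0 0 0 45;0 0 0 0 0 0 50;0 0 0 0 0 0 50;0 0 0 0 0 0 50;0 0 0 0 0 0 50;0 0 -0.03 0 0 0 50;0 0 -0.07 0 0 0 50;0 0 -0.11 0 0 0 50;0 0 -0.14 0 0 0 50"

```text
time_s: 24.68
ee_pos: [582.1, -265.4, 163.2]
ee_rot: [-179.9, 0.2, -172.2]
force: [1.0, -1.1, 0.6]
gripper_width: 45.7
gripper_force: 0.0
```

send_rows:
  targets: "0.03 0.03 0 0 0 0 50;0.06 0.06 0 0 0 0 50;0.09 0.09 0 0 0 0 50;0.12 0.12 0 0 0 0 50;0.15 0.15 0 0 0 0 50;0.17 0.17 0 0 0 0 50;0.19 0.19 0 0 0 0 50;0.2 0.2 0 0 0 0 50;0.2 0.2 0 0 0 0 50;0.2 0.2 0 0 0 0 50"

```text
time_s: 25.52
ee_pos: [357.1, -94.5, 160.5]
ee_rot: [-179.9, 0.1, -172.1]
force: [0.3, -0.3, 0.1]
gripper_width: 45.9
gripper_force: 0.0
```

```bash
python3 - <<'E'
from workcell import env,eyes
from h import *
s=env.state(); print(s["time_s"],s["ee_pos"],s["gripper_width"])
a=eyes.grab_frame("side")["image"][110:210,250:400]; b=eyes.grab_frame("top")["image"][190:290,315:405]
cv2.imwrite("pics/s9.png",np.hstack([cv2.resize(x,None,fx=3.2,fy=3.2) for x in(a,b)]))
E
```

```text
25.5167 [357.07587345 -94.49245249 160.49649423] 45.894087646954674
```

View pics/s9.png

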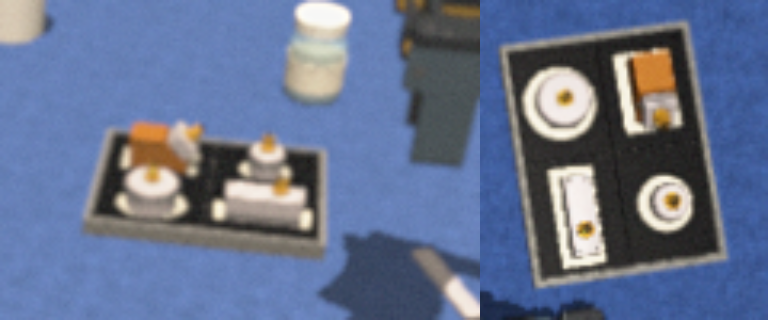

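All four probes are upright inside their pocket outlines. In the right-hand half of the picture they are large at (560,100), angle at (655,88), bar at (580,215) and small at (667,202). The offset towards the right is camera parallax. Each one touched the floor before I released it, and the arm is clear.

```bash
python3 -c "
from workcell import env
print(env.job_done())"
```

```text
the job is handed in; nothing more can be done
None
```

All four probes stand upright in their matching pockets, each lowered until it touched the floor and then released, the two reference pieces were left where they were, and the job was handed in at about 26 s.

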